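# Mount the half-carved piece on its carving stand

### The arm

A 6-joint arm with a two-finger parallel gripper is mounted at the origin on the work surface. World frame = base frame: x ahead of the robot, y to its left, z up, the work surface at z = 0. Lengths are in m, angles in rad, forces in N, time in s.
With the tool pointing down it reaches from about 0.35 to 0.975 m from the base axis. Payload 4.9 kg.
Tool frame: the origin (TCP) lies between the finger pads; the fingertips stand 14 mm ahead of it and the grasp point (between the pads) lies 5 mm behind it (manip.finger_overhang is the distance from the TCP to the fingertips, in m); z points along the fingers, y is the line along which they close (so a half turn about z gives the same grasp; the last joint's range is limited). The gripper opens to 85 mm and grips with 20 to 120 N. Pads are 22 mm wide; open, the fingers measure 114 mm over their backs; the gripper's body (76 mm by 85 mm) begins 54 mm behind the grasp point. The pads swing forward as they close: fully open they stand 13 mm farther back than shut.
Start: joints at [1.192, 0.053, 1.613, -0, 1.476, -0.119], TCP at [0.161, 0.604, 0.245] pointing down, gripper open.
Joint ranges: [-3.01, 3.01], [-1.01, 2.22], [0.06, 2.58], [-1.02, 4.17], [0.09, 2.62], [-3.14, 3.14]. Speed limits (rad/s): [2.57, 2.57, 3.14, 3.14, 3.14, 3.14].

### API

Orientations are given as a unit quaternion [w, x, y, z].
In Python, from plant import manip, grab_frame gives the robot as it stands.
- The arm moves only by the tool servo_tool, never from a script. Its argument "deltas" is a list that holds one entry, the list of rows, each a list of 5 numbers: the opening in per cent of the stroke, from 0 (shut) to 100 (fully open), then the shift along the world's x, y, z in m, then the turn about the world's z in degrees. A call has exactly 8 rows; each row shifts and turns the commanded pose from where the row before left it; what a row does not reach is not made up. A row lasts 1/10 s, in which the tool goes at most 50 mm and 8.59 degrees, less where a joint would pass 70% of its speed; a pose out of reach is approached as far as the arm can. A call is refused whole if a number of a shift passes 0.05 or a number of a turn 8.59, either way. A call with a gripper value outside its range is refused whole. The fingers move at their own pace and stop on an object; the grip force is fixed at half the most. Time passes only in rows, so rows that do not move let the fingers close, or fill a call up. It gives the time, the measured TCP pose, the force, the opening and the grip force at its end, in the units of the state.
- manip.state(): the state, without advancing time (a new reading comes with each control period).
- grab_frame(name): name is "scene" or "side" or "wrist"; returns a dict with "pixels" (400x640x3 uint8, red, green, blue), "z_map" (400x640 float32, m along the optical axis (not along the pixel's ray), 0 where there is no reading), "fx", "fy", "cx", "cy" (pixels), "dist" ([k1, k2, p1, p2, k3] as OpenCV has them; the pictures are not rectified), "rvec" (rotation vector, rad) and "tvec" (3), from world to camera coordinates, as OpenCV has them; the wrist camera has in their place "T_tool_cam" (4x4, takes a point from camera to tool coordinates, whose origin is the TCP and whose axes are the flange's). Camera axes: x right, y down, z forward; pixel columns grow to the right and rows downward; lengths in m; the calibration is good to about 2 mm. A picture is of the moment at which its call begins: read the wrist's pose just before it.
- manip.job_done(): hands the job in; it is judged then, once.
The state is a dict: "time": time; "joint_pos": joint angles; "joint_vel": joint speeds; "joint_efforts": joint torques, N m; "tool_pos": TCP position; "tool_rot": TCP orientation; "contact_force": force on the tool from outside, world axes, zero at the start; "ft_torque": the same for the moment, N m; "gripper_width": opening from 0.0 (shut) to 1.0 (fully open); "grasp_force": force on a finger pad.
Only numpy, scipy, OpenCV 4.12 (cv2) and the standard library are available. Lean on these libraries where they do the work, as an engineer would, in place of code of your own. Each camera call takes 0.05 s, during which the arm holds its last target. There are 200 camera calls.

### The job

Take the half-carved wooden piece out of the storage rack and mount it upright on the carving stand: put its square arbor down the bore, turn it gently by feel until it drops through the square hole hidden inside, and seat its steel flange fully home, flush on the stand, then let go. Never press or wrench hard on the stand, and leave the finished finial, the mallet and the chisel where they are.

Things in the scene. Friction and masses are not known exactly. Their poses are not given: they have to be found in the camera images.
- stand: Carving stand, fixed: a grey steel drum (96 mm diameter, from 18 to 83 mm above the table) on a brown wooden board 130 x 130 x 18 mm. Origin at the centre of the board's underside, z up. A round bore, 27 mm diameter, runs down the drum's axis. Contact of the piece with the stand or its collar above 40 N in all is too hard.
- stand_mouth (a point): Centre of the bore's mouth on the drum's flat top, 83 mm above the table; z up along the bore.
- blank_grip (a point): The half-carved piece, loose, 0.3 to 0.5 kg: centre of its square wooden billet, on its axis. Billet 40 x 40 mm, 45 mm high, faces square to this frame's x and y; z up the axis. A carved bud 36 mm wide rises 34 mm above the billet; below it is a steel flange, 60 mm diameter, 10 mm thick, underside 33 mm below this point. Starts upright in a rack hole, flange on the rack.
- blank_tip (a point): Centre of the lower end of the piece's square steel arbor, 78 mm below blank_grip. Arbor 16 x 16 mm, 45 mm long below the flange, faces parallel to the billet's, so a quarter turn is the same fit; edges of the tip barely broken. Home, this point is 45 mm below the stand's mouth; on an unmatched collar, about 20 mm below.
- rack: Storage rack, fixed: pale wooden block 100 x 240 x 60 mm (x, y, z), origin at the centre of its underside. Two round through holes 28 mm wide at y = -60 and +60 mm; which holds the half-carved piece and which the finial varies.
- finial_mid (a point): Bystander: finished dark round finial on a round steel spindle, standing in the other rack hole; point on its axis, 30 mm above the rack's top. 56 mm wide, its top 78 mm above the rack.
- mallet_head (a point): Bystander: wooden mallet lying on the table, head 50 x 85 x 50 mm, this point at the head's centre; its handle (24 mm thick) runs 170 mm along -x.
- chisel_mid (a point): Bystander: chisel lying on the table, wooden handle and steel blade, 220 mm long along its y, 22 mm wide; point near its middle.
- blank: The same half-carved piece as blank_grip and blank_tip; origin at the arbor's tip, z up the axis.
- collar_top (a point): Centre, on the bore's axis, of the top face of a brass collar inside the drum, 20 mm below the mouth, with a square through hole 17.4 mm wide, edges sharp. The collar stands at an unknown angle about the axis; this frame's yaw is the stand's and says nothing of it: find it by feel or look down the bore.
- collar_under (a point): Centre of the collar's underside (8 mm thick); below it the bore is open. The collar resists turning with 0.15 N m: friction under a lightly pressed arbor does not turn it, a mated arbor would. It is sprung upwards: yields downwards from about 2 N, 0.8 N more per mm (about 10 N at 10 mm, a hard stop), and springs back up round the arbor when they match.
Mind the look-alikes: they are no part of the job. What is shaped like the blank but purple, red or yellow is not meant.

How it is judged:
On the way, in this order (a step that is already met when the one before it is completed fails the run):
1. the piece is lifted clear of the rack (height (world z) of blank_tip above 0.075 m), for 0.1 s.
2. the arbor's end is in the stand's bore (horizontal distance between blank_tip and stand_mouth below 0.006 m and z of blank_tip in the frame of stand_mouth below -0.008 m), for 0.1 s.
At the end, for the whole second after the job is handed in: The piece stands upright in the stand (tilt under 0.05 rad), its arbor through the collar and within 3 mm of the bore's axis, its tip at least 43 mm below the mouth (flange flush within 2 mm), released; finial, mallet and chisel within 20 mm of where they began (z of blank_tip in the frame of stand_mouth below -0.043 m and horizontal distance between blank_tip and stand_mouth below 0.003 m and angle between blank_grip's own z axis and vertical below 0.05 rad and not (distance of finial_mid from where it was at the start of the episode above 0.02 m) and not (distance of mallet_head from where it was at the start of the episode above 0.02 m) and not (distance of chisel_mid from where it was at the start of the episode above 0.02 m) and linear speed of blank below 0.02 m/s); the robot touches nothing.
It fails at once if the piece is pressed or wrenched against the stand or its collar with more than 40 N (contact force between blank and stand above 40 N).
It fails at once if the finial, mallet or chisel is moved more than 30 mm (distance of any of finial_mid, mallet_head, chisel_mid from where it was at the start of the episode above 0.03 m).
It also fails if it takes over 64 s, if anything falls off the work surface, if the arm or the gripper's body presses on something with over 40 N, if the wrist force passes 120 N, or if a joint passes its speed limit or range.

## Working session

There is one attempt and no reset: what is moved stays moved. The work goes in short steps, Python scripts to look and compute and a tool call to move; the robot and the scene stay as the last step left them, time stands still between calls to the robot, and variables do not carry over. Pictures are saved under pics/ and viewed, at most 10 in all, crops included, and the job is handed in when it is done.

Besides the shell and the picture viewer there is one more tool, called as name(argument=value, ...) on one line, values as JSON. servo_tool: Moves the arm, as the interface text tells. Its arguments: {"type":"object","properties":{"deltas":{"type":"array"}},"required":["deltas"]}

```bash
mkdir -p pics; ls; cat > h.py <<'E'
import numpy as np,cv2
from plant import manip,grab_frame
from scipy.spatial.transform import Rotation as R
def cam(f,st=None):
    # returns Rwc, origin in world
    if 'rvec' in f:
        Rm=cv2.Rodrigues(np.array(f['rvec'],float))[0];t=np.array(f['tvec'],float).ravel()
        return Rm.T,-Rm.T@t
    q=st['tool_rot'];Rt=R.from_quat([q[1],q[2],q[3],q[0]]).as_matrix()
    T=np.array(f['T_tool_cam']);return Rt@T[:3,:3],Rt@T[:3,3]+np.array(st['tool_pos'])
def rays(f,uv):
    K=np.array([[f['fx'],0,f['cx']],[0,f['fy'],f['cy']],[0,0,1.]])
    p=cv2.undistortPoints(np.array(uv,float).reshape(-1,1,2),K,np.array(f['dist'],float)).reshape(-1,2)
    return np.c_[p,np.ones(len(p))]
def plane(f,uv,z,st=None):
    Rw,o=cam(f,st);d=rays(f,uv)@Rw.T
    return o+d*((z-o[2])/d[:,2])[:,None]
def depth(f,uv,st=None):
    Rw,o=cam(f,st);uv=np.array(uv).reshape(-1,2).astype(int)
    return o+(rays(f,uv)*f['z_map'][uv[:,1],uv[:,0]][:,None])@Rw.T
def save(f,n): cv2.imwrite(n,cv2.cvtColor(np.array(f['pixels']),cv2.COLOR_RGB2BGR))
E
python3 - <<'E'
from h import *
import pickle
print(manip.finger_overhang)
for n in('scene','side','wrist'):
    s=manip.state();f=grab_frame(n);save(f,f'pics/{n}0.png');pickle.dump((dict(f),s),open(n+'0.pkl','wb'))
    print(n,cam(f,s)[1])
a=cv2.imread('pics/scene0.png');b=cv2.imread('pics/side0.png')
E
```

```text
pics
0.014
scene [0.8499898  0.51401332 0.94437349]
side [ 0.12922023 -0.45219598  0.57734606]
wrist [0.0906093  0.62264647 0.37298469]
```

View pics/scene0.png

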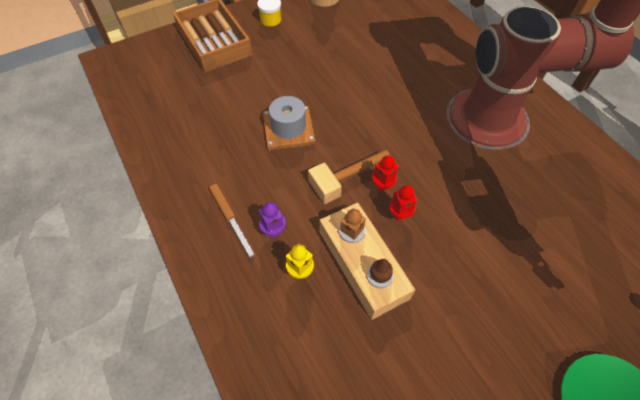

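View pics/side0.png

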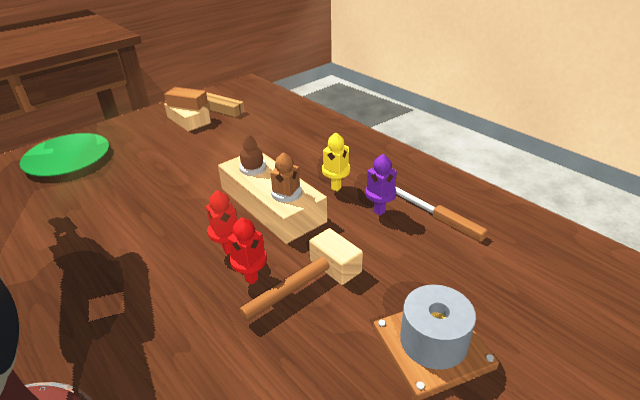

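The scene view shows the stand at about (288,115) and the rack at about (366,258). Candidates for the piece are brown (353,223), purple (270,218), yellow (300,260) and red (386,172), (403,202). The dark round finial is at (381,272). The brown one fits: it's wooden and square, and it sits on a steel flange in the rack hole. I'll measure it and confirm in a crop.

```bash
python3 - <<'E'
from h import *
import pickle
vv,uu=np.mgrid[0:400,0:640];uv=np.c_[uu.ravel(),vv.ravel()]
for n in('scene','side'):
    f,s=pickle.load(open(n+'0.pkl','rb'))
    P=depth(f,uv,s);ok=np.array(f['z_map']).ravel()>0
    c=np.array(f['pixels']).reshape(-1,3).astype(int)
    w={'scene':((288,110,30),(353,223,25),(381,270,22),(366,258,70)),'side':((438,312,45),(286,178,25),(252,155,20),(270,190,70))}[n]
    near=lambda i:ok&(np.hypot(uv[:,0]-w[i][0],uv[:,1]-w[i][1])<w[i][2])
    m=near(0)&(abs(P[:,2]-.083)<.005)
    (x,y),r=cv2.minEnclosingCircle(P[m,:2].astype(np.float32)*1000);print(n,'drum',x,y,r,m.sum(),np.median(P[m,2]))
    m=near(3)&(abs(P[:,2]-.060)<.004)
    print('rack',cv2.minAreaRect((P[m,:2]*1000).astype(np.float32)))
    m=near(1)&(P[:,2]>.075)&(P[:,2]<.112)
    print('billet',cv2.minAreaRect((P[m,:2]*1000).astype(np.float32)),m.sum())
    m=near(1)&(P[:,2]>.135);print('bud',P[m].mean(0),P[m].max(0))
    m=near(1)&(abs(P[:,2]-.113)<.0025);print('billettop',cv2.minAreaRect((P[m,:2]*1000).astype(np.float32)),m.sum())
    m=near(2)&(P[:,2]>.12);print('finial',P[m].mean(0),P[m].max(0))
a=cv2.imread('pics/scene0.png')[175:315,240:430];b=cv2.imread('pics/side0.png')[120:260,190:380]
cv2.imwrite('pics/crop1.png',cv2.resize(np.hstack([a,b]),None,fx=2.1,fy=2.1,interpolation=cv2.INTER_CUBIC))
E
```

```text
scene drum 516.6436767578125 -237.44003295898438 50.04573059082031 753 0.083706496050857
rack ((539.4295043945312, 191.9845428466797), (273.22442626953125, 241.3136749267578), 40.8480339050293)
billet ((559.1978149414062, 154.52093505859375), (30.855070114135742, 52.9500846862793), 57.03528594970703) 191
bud [0.55411901 0.14671761 0.14141256] [0.56738065 0.16049903 0.15219431]
billettop ((553.81005859375, 144.86537170410156), (39.790199279785156, 41.238311767578125), 22.416528701782227) 76
finial [0.55964529 0.26669111 0.12878552] [0.56949127 0.2772849  0.13927097]
side drum 514.95703125 -239.771484375 48.875831604003906 3116 0.0841923089555919
rack ((513.2896728515625, 192.12628173828125), (299.5055236816406, 258.27490234375), 15.879380226135254)
billet ((546.7285766601562, 132.2034912109375), (31.465221405029297, 55.150123596191406), 66.13037109375) 464
bud [0.54802372 0.13884325 0.14115314] [0.56641766 0.1568861  0.15067998]
billettop ((548.469482421875, 133.30360412597656), (31.166290283203125, 51.4632682800293), 75.30958557128906) 72
finial [0.553025   0.25855052 0.12778697] [0.56775406 0.27064369 0.13927357]
```

View pics/crop1.png

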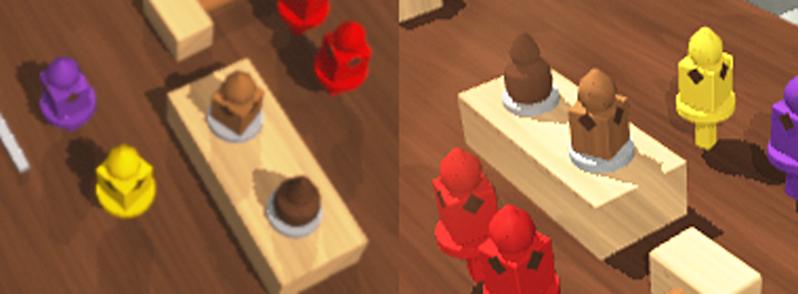

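The crop confirms it: the brown square wooden piece on the steel flange, in the rack hole nearer the stand. The round dark one beside it is the finial. Next I hover above the piece.

servo_tool(deltas=[[[100,0.02,-0.024,0.01,0],[100,0.03,-0.036,0.01,0],[100,0.03,-0.036,0.01,0],[100,0.03,-0.036,0.01,0],[100,0.03,-0.036,0.0,0],[100,0.03,-0.036,0.0,0],[100,0.03,-0.036,0.0,0],[100,0.03,-0.036,0.0,0]]])

```text
time: 0.95
tool_pos: [0.3913, 0.3263, 0.2852]
tool_rot: [0.0, 0.129, 0.992, 0.0]
contact_force: [0.2, 0.4, -0.5]
gripper_width: 0.994
grasp_force: 0.0
```

servo_tool(deltas=[[[100,0.03,-0.036,0,0],[100,0.03,-0.036,0,0],[100,0.03,-0.036,0,0],[100,0.03,-0.036,0,0],[100,0.02,-0.03,0,0],[100,0.02,-0.02,0,0],[100,0,0,0,0],[100,0,0,0,0]]])

```text
time: 1.75
tool_pos: [0.5505, 0.1337, 0.2848]
tool_rot: [-0.001, 0.13, 0.991, 0.0]
contact_force: [0.2, 0.8, -0.2]
gripper_width: 0.999
grasp_force: 0.0
```

```bash
python3 - <<'E'
from h import *
import pickle
s=manip.state();f=grab_frame('wrist');save(f,'pics/w1.png');pickle.dump((dict(f),s),open('w1.pkl','wb'))
q=s['tool_rot'];M=R.from_quat([q[1],q[2],q[3],q[0]]).as_matrix()
print(s['time'],s['tool_pos'],s['joint_pos'],s['contact_force'],'\ntool y axis deg',np.degrees(np.arctan2(M[1,1],M[0,1])),cam(f,s)[1])
E
```

```text
1.75 [0.5504561  0.13367894 0.28475618] [ 1.06685928e-01 -1.06412163e-01  1.70355247e+00  3.93029275e-04
  1.54564974e+00 -1.20316613e+00] [ 0.18334105  0.79907549 -0.15626876] 
tool y axis deg 75.0484170804753 [0.48081083 0.15261835 0.4136589 ]
```

View pics/w1.png

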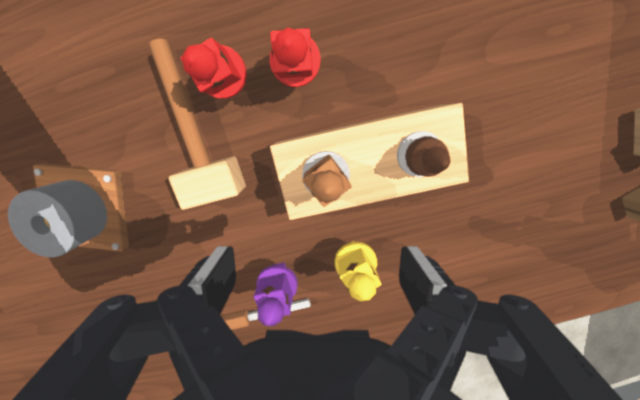

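The wrist view shows the piece at about (327,180), the finial at (428,155), the mallet head at (207,183) and the drum at (57,217) with its bore at about (45,220). I'll measure the billet closely.

```bash
python3 - <<'E'
from h import *
import pickle
f,s=pickle.load(open('w1.pkl','rb'))
vv,uu=np.mgrid[0:400,0:640];uv=np.c_[uu.ravel(),vv.ravel()];P=depth(f,uv,s)
def box(u,v,r):return (abs(uv[:,0]-u)<r)&(abs(uv[:,1]-v)<r)
m=box(327,180,28)
for z0,z1 in((.066,.075),(.109,.118),(.073,.117),(.125,.155)):
    k=m&(P[:,2]>z0)&(P[:,2]<z1);Q=(P[k,:2]*1000).astype(np.float32)
    print(z0,k.sum(),cv2.minAreaRect(Q),Q.min(0),Q.max(0),Q.mean(0))
k=box(370,160,120)&(abs(P[:,2]-.06)<.004)&(P[:,0]>.45)&(P[:,0]<.65)&(P[:,1]>.03)
print('rack',cv2.minAreaRect((P[k,:2]*1000).astype(np.float32)))
k=box(327,180,28)&(P[:,2]>.076)&(P[:,2]<.108)
Q=P[k];L=np.histogram2d(Q[:,0],Q[:,1],bins=1)
im=np.array(f['pixels'])[140:220,285:365]
cv2.imwrite('pics/c2.png',cv2.cvtColor(cv2.resize(im,None,fx=7,fy=7,interpolation=cv2.INTER_CUBIC),cv2.COLOR_RGB2BGR))
E
```

```text
0.066 421 ((543.211181640625, 144.431396484375), (43.42231369018555, 58.74506759643555), 4.264925479888916) [521.71014 115.95028] [566.8385  174.34158] [536.3995  149.13004]
0.109 516 ((550.8161010742188, 144.64370727539062), (40.100013732910156, 40.42680740356445), 23.052804946899414) [525.5743  119.89227] [576.7414  169.88216] [544.398   145.54108]
0.073 686 ((550.7998046875, 144.67074584960938), (40.108768463134766, 40.48934555053711), 23.05280303955078) [525.5743  119.37144] [576.7414  169.88216] [541.9146  145.01067]
0.125 818 ((550.3380737304688, 144.636474609375), (31.329814910888672, 32.87880325317383), 0.12248887866735458) [534.67926 128.19415] [566.00635 161.08896] [548.10065 145.10542]
rack ((553.7947998046875, 205.21292114257812), (241.63214111328125, 101.37007141113281), 87.81742858886719)
```

View pics/c2.png

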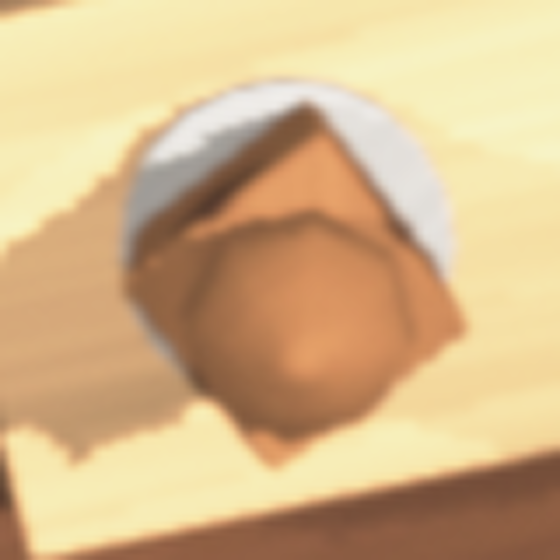

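Billet centre is (0.551, 0.1447), yaw 23.05° mod 90. I'll turn the tool −52° so y lines up with 23°, grasping at TCP z ≈ 0.096 to keep the bud clear of the gripper body.

servo_tool(deltas=[[[100,0,0.003,-0.01,-7.43],[100,0,0.004,-0.015,-7.43],[100,0.0005,0.004,-0.015,-7.43],[100,0,0,-0.015,-7.43],[100,0,0,-0.015,-7.43],[100,0,0,-0.015,-7.43],[100,0,0,-0.015,-7.42],[100,0,0,0,0]]])

```text
time: 2.6
tool_pos: [0.5487, 0.146, 0.1827]
tool_rot: [-0.002, 0.55, 0.835, -0.002]
contact_force: [-0.2, -0.6, 0.5]
gripper_width: 0.998
grasp_force: 0.0
```

servo_tool(deltas=[[[100,0,0,-0.02,0],[100,0,0,-0.02,0],[100,0,0,-0.02,0],[100,0,0,-0.02,0],[100,0,0,-0.009,0],[100,0,0,0,0],[45,0,0,0,0],[0,0,0,0,0]]])

```text
time: 3.4
tool_pos: [0.5521, 0.1453, 0.0981]
tool_rot: [0.001, 0.551, 0.835, 0.001]
contact_force: [-0.4, -0.0, 0.3]
gripper_width: 0.69
grasp_force: 0.0
```

servo_tool(deltas=[[[0,0,0,0,0],[0,0,0,0,0],[0,0,0,0,0],[0,0,0,0,0],[0,0,0,0,0],[0,0,0,0,0],[0,0,0,0,0],[0,0,0,0,0]]])

```text
time: 4.2
tool_pos: [0.5519, 0.1451, 0.0978]
tool_rot: [0.001, 0.551, 0.834, 0.001]
contact_force: [-1.1, -1.3, 6.1]
gripper_width: 0.459
grasp_force: 63.9
```

Gripped at 64 N. I lift it, then carry it so the wrist camera looks down the bore.

servo_tool(deltas=[[[0,0,0,0.008,0],[0,0,0,0.015,0],[0,0,0,0.025,0],[0,0,0,0.025,0],[0,0,0,0.025,0],[0,0,0,0.022,0],[0,0,0,0.01,0],[0,0,-0.01,0,0]]])

```text
time: 5.0
tool_pos: [0.5517, 0.1355, 0.2282]
tool_rot: [0.001, 0.55, 0.835, 0.001]
contact_force: [0.1, -0.1, -5.3]
gripper_width: 0.457
grasp_force: 62.6
```

servo_tool(deltas=[[[0,0,-0.025,0,0],[0,0,-0.04,0,0],[0,0,-0.04,0,0],[0,0,-0.04,0,0],[0,0,-0.04,0,0],[0,0,-0.04,0,0],[0,0,-0.04,0,0],[0,0,-0.04,0,0]]])

```text
time: 5.8
tool_pos: [0.5494, -0.1718, 0.2239]
tool_rot: [-0.002, 0.551, 0.834, -0.0]
contact_force: [0.2, 0.0, -5.0]
gripper_width: 0.459
grasp_force: 62.6
```

servo_tool(deltas=[[[0,0,-0.04,0,0],[0,0,-0.04,0,0],[0,0,-0.03,0,0],[0,0,-0.015,0,0],[0,-0.007,-0.01,0,0],[0,0,0,0,0],[0,0,0,0,0],[0,0,0,0,0]]])

```text
time: 6.6
tool_pos: [0.5442, -0.3037, 0.2262]
tool_rot: [-0.0, 0.551, 0.835, 0.0]
contact_force: [0.0, -0.6, -5.0]
gripper_width: 0.458
grasp_force: 62.6
```

```bash
cat > look.py <<'E'
from h import *
import pickle,sys
n=sys.argv[1]
s=manip.state();f=grab_frame('wrist');save(f,f'pics/{n}.png');pickle.dump((dict(f),s),open(n+'.pkl','wb'))
q=s['tool_rot'];M=R.from_quat([q[1],q[2],q[3],q[0]]).as_matrix()
print(s['time'],s['tool_pos'],s['joint_pos'],s['contact_force'],s['grasp_force'],'\ntool y deg',np.degrees(np.arctan2(M[1,1],M[0,1])),'tz',M[:,2],cam(f,s)[1])
vv,uu=np.mgrid[0:400,0:640];uv=np.c_[uu.ravel(),vv.ravel()];P=depth(f,uv,s)
k=(abs(P[:,2]-.083)<.004)&(np.hypot(P[:,0]-.516,P[:,1]+.238)<.055)
Q=(P[k,:2]*1000).astype(np.float32);print('drum',cv2.minEnclosingCircle(Q),np.median(P[k,2]),k.sum())
k=(np.hypot(P[:,0]-.516,P[:,1]+.238)<.012);print('bore px',uv[k].mean(0),np.percentile(P[k,2],[5,25,50,75,95]))
u,v=uv[k].mean(0).astype(int);u=np.clip(u,40,599);v=np.clip(v,40,359)
c=np.array(f['pixels'])[v-40:v+40,u-40:u+40]
cv2.imwrite(f'pics/{n}c.png',cv2.cvtColor(np.hstack([cv2.resize(c,(480,480),interpolation=cv2.INTER_CUBIC),cv2.resize(np.array(f['pixels'])[:,::2],(320,480))[:, :]]),cv2.COLOR_RGB2BGR))
E
python3 look.py w2
```

```text
6.6 [ 0.5441611  -0.30370466  0.22623005] [-6.28593756e-01  6.06862625e-02  1.63661511e+00  4.47730262e-04
  1.44460933e+00 -1.03348176e+00] [ 0.0332707  -0.60234074 -5.01277227] 62.5836718082428 
tool y deg 23.195137985315128 tz [ 3.92826663e-06  5.46278849e-04 -9.99999851e-01] [ 0.51561567 -0.23713448  0.35507821]
drum ((513.7603759765625, -237.96197509765625), 48.08264923095703) 0.08315910898874002 7697
bore px [319.35642905 173.83344437] [0.01767887 0.06353908 0.35507821 0.35507821 0.35507821]
```

View pics/w2c.png

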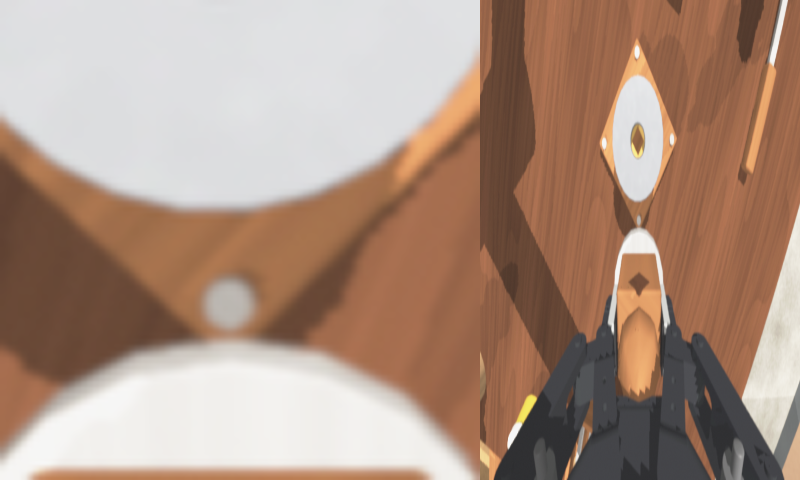

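The right half shows the drum with the bore at about (316,116) and the brass collar with a diamond-shaped hole clearly visible. The held piece is below it. I'll measure the hole's angle.

```bash
python3 - <<'E'
from h import *
import pickle
f,s=pickle.load(open('w2.pkl','rb'))
vv,uu=np.mgrid[0:400,0:640];uv=np.c_[uu.ravel(),vv.ravel()];P=depth(f,uv,s);z=np.array(f['z_map']).ravel()
# bore mouth ring: pixels within drum hull below top
near=(np.hypot(uv[:,0]-316,uv[:,1]-116)<25)&(z>0)
deep=(near&(P[:,2]<.079)).reshape(400,640).astype(np.uint8)
hole=(near&(P[:,2]<.058)).reshape(400,640).astype(np.uint8)
for nm,mk,h in(('bore',deep,.083),('hole',hole,.063)):
    c=max(cv2.findContours(mk,cv2.RETR_EXTERNAL,cv2.CHAIN_APPROX_NONE)[0],key=cv2.contourArea).reshape(-1,2)
    W=(plane(f,c,h,s)[:,:2]*1000).astype(np.float32)
    print(nm,c.mean(0),cv2.minEnclosingCircle(W),cv2.minAreaRect(W),cv2.contourArea(W.reshape(-1,1,2)))
# drum top edge
k=(abs(P[:,2]-.083)<.003)&(np.hypot(P[:,0]-.515,P[:,1]+.238)<.055)&(z>0)
m=k.reshape(400,640).astype(np.uint8);c=max(cv2.findContours(m,cv2.RETR_EXTERNAL,cv2.CHAIN_APPROX_NONE)[0],key=cv2.contourArea).reshape(-1,2)
W=(plane(f,c,.083,s)[:,:2]*1000).astype(np.float32);print('drum',cv2.fitEllipse(W))
# held piece: billet top edge at world z, yaw
d=s['tool_pos'][2]-.0978
k=(P[:,2]>.109+d)&(P[:,2]<.1175+d)&(uv[:,1]>180)&(z>0)&(np.hypot(P[:,0]-s['tool_pos'][0],P[:,1]-s['tool_pos'][1])<.032)
print('billet',cv2.minAreaRect((P[k,:2]*1000).astype(np.float32)),k.sum())
k=(P[:,2]>.066+d)&(P[:,2]<.0725+d)&(uv[:,1]>170)&(z>0)
Q=P[k&(np.hypot(P[:,0]-s['tool_pos'][0],P[:,1]-s['tool_pos'][1])<.04)];print('flange z',np.median(Q[:,2])-d,len(Q))
c=np.array(f['pixels'])[86:146,286:346]
cv2.imwrite('pics/c3.png',cv2.cvtColor(cv2.resize(c,None,fx=8,fy=8,interpolation=cv2.INTER_CUBIC),cv2.COLOR_RGB2BGR))
E
```

```text
bore [314.4556962  117.10126582] ((513.2980346679688, -238.0522003173828), 13.359906196594238) ((513.5652465820312, -237.63778686523438), (25.24571418762207, 26.168460845947266), 23.226404190063477) 507.1223260485567
hole [314.28571429 117.08163265] ((513.5823364257812, -238.07260131835938), 11.642680168151855) ((513.3482055664062, -238.173828125), (16.803800582885742, 17.147876739501953), 70.54219055175781) 263.6820077758748
drum ((513.9006958007812, -237.91912841796875), (93.44255065917969, 94.53469848632812), 17.454265594482422)
billet ((543.7413330078125, -302.9486389160156), (61.94693374633789, 40.1428108215332), 23.25359535217285) 3153
flange z 0.07008622810235093 1447
```

View pics/c3.png

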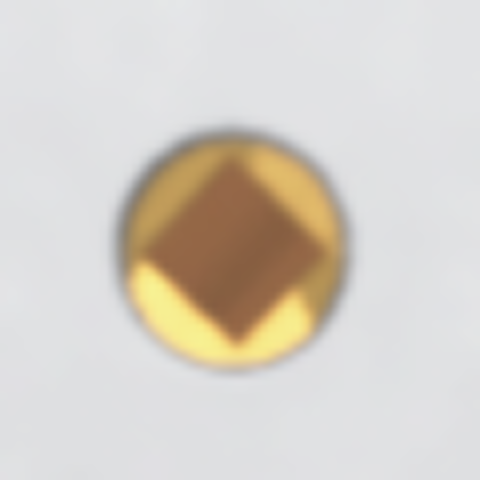

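The crop shows the brass collar at (232,250) with its square hole turned 45° in the picture. By depth its centre is (0.5134, −0.238) and its angle about 70°. I'll refine the angle by colour and measure where the held piece sits relative to the TCP.

```bash
python3 - <<'E'
from h import *
import pickle
from scipy.optimize import least_squares
f,s=pickle.load(open('w2.pkl','rb'));t=np.array(s['tool_pos'])
vv,uu=np.mgrid[0:400,0:640];uv=np.c_[uu.ravel(),vv.ravel()];P=depth(f,uv,s);z=np.array(f['z_map']).ravel()
px=np.array(f['pixels']);hsv=cv2.cvtColor(px,cv2.COLOR_RGB2HSV).reshape(-1,3)
W=plane(f,uv,.063,s)
k=(np.hypot(uv[:,0]-314.4,uv[:,1]-117)<13)&(hsv[:,0]<16)&(hsv[:,1]>90)
print(hsv[117*640+314],hsv[125*640+305],k.sum())
Q=(W[k,:2]*1000).astype(np.float32);print('hole',cv2.minAreaRect(Q),Q.mean(0))
d=t[2]-.0978
for nm,lo,hi in(('billettop',.111,.1165),('flange',.068,.072)):
    r=np.hypot(P[:,0]-t[0],P[:,1]-t[1])
    k=(P[:,2]>lo+d)&(P[:,2]<hi+d)&(z>0)&(r<.036)&((hsv[:,1]>100) if nm=='billettop' else (hsv[:,1]<60)&(hsv[:,2]>120))
    m=cv2.morphologyEx(k.reshape(400,640).astype(np.uint8),cv2.MORPH_OPEN,np.ones((3,3)));k=m.ravel()>0
    Q=((P[k]-t)*1000)[:,:2];a=np.radians(23.2);L=Q@np.array([[np.cos(a),-np.sin(a)],[np.sin(a),np.cos(a)]])
    print(nm,k.sum(),'tool-frame y(closing) / perp extents',L.min(0),L.max(0),np.percentile(L,[1,99],axis=0))
    if nm=='flange':
        ang=np.degrees(np.arctan2(L[:,1],L[:,0]));b=np.digitize(ang,np.arange(-180,181,6));E=[]
        for i in set(b):
            q=L[b==i]
            if len(q)>10:
                j=np.argmax(np.hypot(*q.T))
                if np.hypot(*q[j])>26:E.append(q[j])
        E=np.array(E);o=least_squares(lambda p:np.hypot(E[:,0]-p[0],E[:,1]-p[1])-p[2],[0,0,30],loss='soft_l1')
        print('circle',o.x,np.abs(o.fun).max(),len(E))
E
```

```text
[ 13 132 141] [ 26 104 247] 257
hole ((513.9165649414062, -237.81076049804688), (15.39795970916748, 15.92420482635498), 69.4050064086914) [ 513.90735 -237.81755]
billettop 2452 tool-frame y(closing) / perp extents [-19.84858465  -4.27047758] [20.11462325 20.93346361] [[-19.27939283  -2.1326549 ]
 [ 19.47514756  20.51543717]]
flange 1349 tool-frame y(closing) / perp extents [-28.35526894   2.76550863] [28.7136714  30.42560439] [[-27.66138875   3.60287938]
 [ 28.00921116  29.69712342]]
circle [-1.16947321e-02  1.06980449e+00  2.91389728e+01] 0.6193811478696709 28
```

Collar hole at about 69.7°, centre (0.5138, −0.238). The piece sits about 0.7 mm off the TCP along tool-perp. I turn −43.5° and go above the bore, aiming for TCP (0.5138, −0.2386).

servo_tool(deltas=[[[0,-0.005,0.006,0,-7.25],[0,-0.007,0.015,0,-7.25],[0,-0.007,0.015,0,-7.25],[0,-0.007,0.015,-0.01,-7.25],[0,-0.004,0.01,-0.01,-7.25],[0,0,0.005,-0.01,-7.25],[0,0,0,0,0],[0,0,0,0,0]]])

```text
time: 7.45
tool_pos: [0.5142, -0.2385, 0.1966]
tool_rot: [0.0, 0.82, 0.572, 0.0]
contact_force: [0.3, 0.5, -4.4]
gripper_width: 0.457
grasp_force: 62.5
```

servo_tool(deltas=[[[0,0,0,0,0],[0,0,0,0,0],[0,0,0,0,0],[0,0,0,0,0],[0,0,0,0,0],[0,0,0,0,0],[0,0,0,0,0],[0,0,0,0,0]]])

```text
time: 8.25
tool_pos: [0.514, -0.239, 0.1963]
tool_rot: [0.0, 0.821, 0.571, 0.0]
contact_force: [0.4, -0.2, -5.4]
gripper_width: 0.46
grasp_force: 62.5
```

```bash
python3 - <<'E'
from h import *
import pickle
s=manip.state();q=s['tool_rot'];M=R.from_quat([q[1],q[2],q[3],q[0]]).as_matrix()
print(s['tool_pos'],np.degrees(np.arctan2(M[1,1],M[0,1])),s['contact_force'],s['ft_torque'])
f=grab_frame('side')
save(f,'pics/s2.png');c=np.array(f['pixels'])[170:400,330:560]
cv2.imwrite('pics/s2c.png',cv2.cvtColor(cv2.resize(c,None,fx=2.5,fy=2.5,interpolation=cv2.INTER_CUBIC),cv2.COLOR_RGB2BGR))
E
```

```text
[ 0.51404604 -0.23899902  0.19629704] -20.38236498767172 [ 0.37286899 -0.21436963 -5.43188697] [0.00242213 0.00382603 0.01574548]
```

View pics/s2c.png

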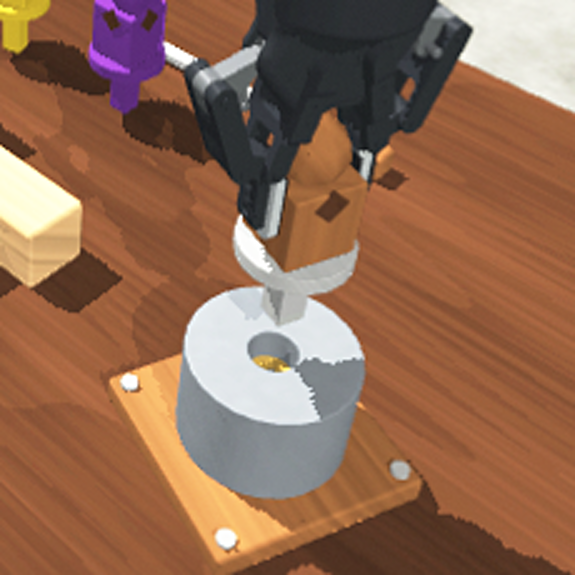

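The arbor is upright above the bore in the side view (tip at about crop (290,320), bore at (272,352)), and the yaw is right. I lower it gently.

servo_tool(deltas=[[[0,0,0.0004,-0.006,0],[0,0,0,-0.006,0],[0,0,0,-0.006,0],[0,0,0,-0.006,0],[0,0,0,-0.005,0],[0,0,0,-0.005,0],[0,0,0,-0.004,0],[0,0,0,-0.003,0]]])

```text
time: 9.1
tool_pos: [0.514, -0.2385, 0.1548]
tool_rot: [-0.0, 0.821, 0.571, -0.0]
contact_force: [0.5, -0.2, -4.3]
gripper_width: 0.455
grasp_force: 62.5
```

servo_tool(deltas=[[[0,0,0,-0.003,0],[0,0,0,-0.003,0],[0,0,0,-0.002,0],[0,0,0,-0.002,0],[0,0,0,-0.002,0],[0,0,0,-0.002,0],[0,0,0,0,0],[0,0,0,0,0]]])

```text
time: 9.9
tool_pos: [0.5141, -0.2386, 0.1413]
tool_rot: [-0.0, 0.821, 0.571, 0.0]
contact_force: [0.3, -0.3, -4.2]
gripper_width: 0.462
grasp_force: 62.5
```

Force is unchanged 4.5 mm past the collar's top face, so it has entered the square hole. I continue down.

servo_tool(deltas=[[[0,0,0,-0.002,0],[0,0,0,-0.002,0],[0,0,0,-0.002,0],[0,0,0,-0.002,0],[0,0,0,-0.002,0],[0,0,0,-0.002,0],[0,0,0,-0.002,0],[0,0,0,-0.002,0]]])

```text
time: 10.7
tool_pos: [0.514, -0.2386, 0.1251]
tool_rot: [-0.0, 0.821, 0.571, -0.0]
contact_force: [1.2, 0.2, -4.6]
gripper_width: 0.46
grasp_force: 62.5
```

servo_tool(deltas=[[[0,0,0,-0.001,0],[0,0,0,-0.001,0],[0,0,0,-0.001,0],[0,0,0,-0.0005,0],[0,0,0,0,0],[0,0,0,0,0],[0,0,0,0,0],[0,0,0,0,0]]])

```text
time: 11.5
tool_pos: [0.5141, -0.2386, 0.1219]
tool_rot: [0.0, 0.821, 0.571, 0.0]
contact_force: [0.0, 0.0, -5.0]
gripper_width: 0.457
grasp_force: 62.5
```

Nearly home with no resistance. I go on 0.5 mm at a time until the flange touches.

servo_tool(deltas=[[[0,0,0,-0.0005,0],[0,0,0,0,0],[0,0,0,-0.0005,0],[0,0,0,0,0],[0,0,0,-0.0003,0],[0,0,0,0,0],[0,0,0,0,0],[0,0,0,0,0]]])

```text
time: 12.3
tool_pos: [0.5141, -0.2386, 0.1208]
tool_rot: [0.0, 0.821, 0.571, -0.0]
contact_force: [-2.0, 0.9, -2.0]
gripper_width: 0.459
grasp_force: 62.7
```

servo_tool(deltas=[[[0,0,0,-0.0002,0],[0,0,0,0,0],[10,0,0,0,0],[48,0,0,0,0],[60,0,0,0,0],[75,0,0,0,0],[100,0,0,0,0],[100,0,0,0,0]]])

```text
time: 13.1
tool_pos: [0.5142, -0.2387, 0.1204]
tool_rot: [0.0, 0.821, 0.571, 0.0]
contact_force: [0.1, 0.8, -0.2]
gripper_width: 1.002
grasp_force: 0.0
```

servo_tool(deltas=[[[100,0,0,0,0],[100,0,0,0,0],[100,0,0,0,0],[100,0,0,0.01,0],[100,0,0,0.02,0],[100,0,0,0.03,0],[100,0,0,0.03,0],[100,0,0,0.03,0]]])

```text
time: 13.9
tool_pos: [0.514, -0.2385, 0.2423]
tool_rot: [0.0, 0.821, 0.571, 0.0]
contact_force: [0.5, 0.2, -0.0]
gripper_width: 0.999
grasp_force: 0.0
```

```bash
python3 - <<'E'
from h import *
s=manip.state();print(s['time'],s['tool_pos'],s['contact_force'])
vv,uu=np.mgrid[0:400,0:640];uv=np.c_[uu.ravel(),vv.ravel()]
f=grab_frame('side');P=depth(f,uv,s);c=np.array(f['pixels'])[170:400,330:560]
k=(np.hypot(P[:,0]-.514,P[:,1]+.238)<.026)&(np.array(f['z_map']).ravel()>0)&(P[:,2]<.175)
print('bud top',np.percentile(P[k,2],[99,100]),'expect .1725')
cv2.imwrite('pics/s3c.png',cv2.cvtColor(cv2.resize(c,None,fx=2.5,fy=2.5,interpolation=cv2.INTER_CUBIC),cv2.COLOR_RGB2BGR))
E
```

```text
13.9 [ 0.51403693 -0.23854156  0.24233469] [ 0.54680716  0.16683572 -0.03231344]
bud top [0.17225502 0.17365238] expect .1725
```

View pics/s3c.png

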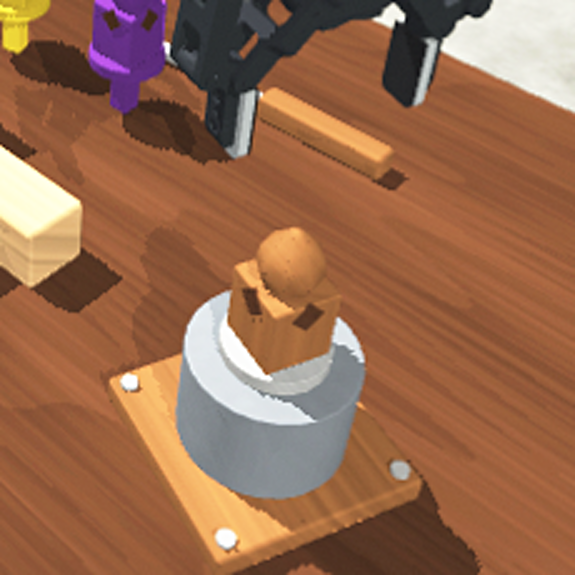

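The piece stands upright with its flange flush on the drum at about crop (285,370), and the gripper is well clear. I hand in.

```bash
python3 -c "from plant import manip; print(manip.job_done())"
```

```text
the job is handed in; nothing more can be done
None
```

The half-carved piece is mounted upright in the carving stand, its arbor through the collar, its flange flush on the drum, and released; the job was handed in after about 14 s of robot time, with no verdict returned.

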